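Gourds from the drying board to the display stand, in reverse order

ROBOT

A 6-joint arm with a two-finger parallel gripper is mounted at the origin on the work surface. World frame = base frame: x ahead of the robot, y to its left, z up, the work surface at z = 0. Lengths are in mm, angles in rad, forces in N, time in s.
With the tool pointing down it reaches from about 225 to 875 mm from the base axis. Payload 3.4 kg.
Tool frame: the origin (TCP) lies on the centre line of the jaws, within the pads' length; the fingertips stand 25 mm ahead of it and the grasp point (between the pads) lies 6 mm ahead of it; x points along the fingers, y is the direction in which the jaws open and shut, and the axes are right-handed (so a half turn about x gives the same grasp; the last joint's range is limited). The gripper opens to 85 mm and grips with 20 to 120 N. Pads are 22 mm wide; open, the fingers measure 114 mm over their backs; the gripper's body (76 mm by 85 mm) begins 54 mm behind the grasp point. The pads swing forward as they close: fully open they stand 13 mm farther back than shut.
Start: joints at [1.059, 0.276, 1.505, -0, 1.361, -0.121], TCP at [219.052, 531.673, 256.328] pointing down, gripper open.
Joint ranges: [-2.89, 2.89], [-0.75, 2.08], [0.22, 2.7], [-1.18, 4.32], [0.11, 2.71], [-2.7, 2.7]. Speed limits (rad/s): [2.57, 2.57, 3.14, 3.14, 3.14, 3.14].

INTERFACE

Orientations are given as a unit quaternion [x, y, z, w].
In Python, from workcell import observe, grab_frame, close_job, look_for, tip_of gives the robot as it stands. The module is installed in compiled form; this text tells all that it offers.
- The arm moves only by the tool play_rows, never from a script. Its argument "rows" is a list of rows, each a list of 3 entries, a list of its own where there are three numbers: the shift along the tool's x, y, z in cm, then the turn, a rotation vector about the tool's x, y, z in degrees, then the finger opening in cm, from 0 to 8.54. A call has 1 to 8 rows; each row shifts and turns the commanded pose from where the row before left it, along the tool's axes as they then stand; what a row does not reach is not made up. A row lasts 1/8 s, in which the tool goes at most 62.5 mm and 10.7 degrees, less where a joint would pass 70% of its speed; a pose out of reach is approached as far as the arm can. A call with a gripper value outside its range is refused whole. The fingers move at their own pace and stop on an object; "force" is the grip in N (left out, the last holds). Time passes only in rows, so rows that do not move let the fingers close. It gives the time, the measured TCP pose, the force and the opening at its end, in the units of the state.
- observe(): the state, without advancing time (a new reading comes with each control period).
- grab_frame(name): name is "scene" or "top" or "wrist"; returns a dict with "img" (480x640x3 uint8, red, green, blue), "range_z" (480x640 float32, mm along the optical axis (not along the pixel's ray), 0 where there is no reading), "camera_matrix" (3x3 intrinsics, pixels), "xyz" and "orientation" of the camera in the world. Camera axes: x right, y down, z forward; pixel columns grow to the right and rows downward; lengths in mm; the calibration is good to about 2 mm. A picture is of the moment at which its call begins.
- close_job(): hands the job in, once; it reports no verdict.
Trained networks look in the newest picture that a camera, given by its name, has taken for a name from the list of things; names that differ only in an ending like _2 or _b are one class to them, and where a whole thing is asked for, a point or a joint stands for the part that bears it (a point fixed in the world has none). Each returns a list of dicts, best first, with "confidence" (0 to 1); they miss things now and then, are a little off and sometimes report something else, mostly with a low value. They report only what shows in the picture. A call takes as long as a camera call. They do not tell look-alikes from the thing itself.
- look_for(name, camera): "pixel" ([row, column] in pixels, amid what is visible of it).
- tip_of(name, camera): "pixel" ([row, column] in pixels: a listed point, or the origin of a listed thing).
The state is a dict: "time_s": time; "qpos": joint angles; "joint_vel": joint speeds; "tau": joint torques, N m; "tcp_pos": TCP position; "ee_rot": TCP orientation; "force": force on the tool from outside, world axes, zero at the start; "ft_torque": the same for the moment, N m; "grip_width": finger opening in mm.
Only numpy, scipy, OpenCV 4.12 (cv2) and the standard library are available. Lean on these libraries where they do the work, as an engineer would, in place of code of your own. Each camera call takes 0.05 s, during which the arm holds its last target. There are 200 camera calls.

TASK

Move the four dried gourds from the black pads of the drying board to the display stand, one upright in each hollow and in reverse order: the gourd nearest the robot on the board goes into the hollow farthest from the robot, the second into the second farthest, and so on, the farthest gourd ending nearest. Set each one down gently, without dropping it or knocking any of them over, and let go of them all.

Things in the scene. Friction and masses are not known exactly. Their poses are not given: they have to be found in the camera images.
- double: Double gourd: round belly 56 mm across (22 to 34 mm above the origin), waist 28 mm across at 60 mm, upper bulb 40 mm across (77 to 93 mm up), thin 8 mm stem on top, 125 mm tall overall. Loose, tan, 70 to 130 g, upright on a flat foot 36 mm wide; origin at the centre of the foot's underside, z up; round, so yaw is meaningless. Grip across the row, on the upper bulb 85 mm above the origin.
- bottle: Bottle gourd: belly 59 mm across (24 to 34 mm up) tapering into a long straight neck 23 mm across (80 to 122 mm up), short 8 mm stem, 139 mm tall overall. Loose, tan, 70 to 130 g, upright on a flat foot 36 mm wide; origin at the centre of the foot's underside, z up; round, so yaw is meaningless. Grip across the row, on the neck 100 mm above the origin.
- onion: Onion gourd: squat belly 62 mm across (22 to 34 mm up), short neck 26 mm across (60 to 86 mm up) with a 32 mm wide lip on top (90 to 95 mm) and no stem, 95 mm tall overall. Loose, tan, 70 to 130 g, upright on a flat foot 36 mm wide; origin at the centre of the foot's underside, z up; round, so yaw is meaningless. Grip across the row, on the neck 75 mm above the origin.
- club: Club gourd: nearly a plain cylinder 45 mm across (20 to 96 mm up) with a domed top and a short 8 mm stem, 122 mm tall overall. Loose, tan, 70 to 130 g, upright on a flat foot 36 mm wide; origin at the centre of the foot's underside, z up; round, so yaw is meaningless. Grip across the row, 85 mm above the origin.
- pad_double: Fixed black rubber pad, 72 x 72 x 8 mm, on the drying board: the one of four alike on which the double gourd stands at the start (within 4 mm of its centre along each axis); it keeps marking that gourd's original place. Origin at the centre of its underside, x along the row as the board's.
- pad_bottle: Fixed black rubber pad, 72 x 72 x 8 mm, on the drying board: the one of four alike on which the bottle gourd stands at the start (within 4 mm of its centre along each axis); it keeps marking that gourd's original place. Origin at the centre of its underside, x along the row as the board's.
- pad_onion: Fixed black rubber pad, 72 x 72 x 8 mm, on the drying board: the one of four alike on which the onion gourd stands at the start (within 4 mm of its centre along each axis); it keeps marking that gourd's original place. Origin at the centre of its underside, x along the row as the board's.
- pad_club: Fixed black rubber pad, 72 x 72 x 8 mm, on the drying board: the one of four alike on which the club gourd stands at the start (within 4 mm of its centre along each axis); it keeps marking that gourd's original place. Origin at the centre of its underside, x along the row as the board's.
- board: Fixed drying board, pale plywood, 350 x 94 mm, top 22 mm above the table, with the four pads in a row: centres at x = -120, -40, +40, +120 mm, y = 0 in its frame, pad tops 30 mm above the table. Origin at the centre of its underside, on the table; x along the row, away from the robot (turned up to 0.25 rad), z up. On the robot's left or right.
- stand: Fixed display stand, dark red-brown block 350 x 94 x 30 mm, empty at first, with four round cork-floored hollows 64 mm wide, 6 mm deep (floor 24 mm above the table): centres at x = -120, -40, +40, +120 mm, y = 0 in its frame. Origin at the centre of its underside, on the table; x along the row, away from the robot (turned up to 0.25 rad). Between it and the board: a dish 28 mm high, a brush.
Not all that is in view belongs to the job. What is shaped like the double but green or purple is not meant.

How it is judged:
By the outcome, as a careful person would: the job done as asked, in the order asked, and still so for the second after the job is handed in, with the robot touching nothing.
It also fails if it takes over 112 s, if anything falls off the work surface, if the arm or the gripper's body presses on something with over 40 N, if the wrist force passes 120 N, or if a joint passes its speed limit or range.

## Working session

There is one attempt and no reset: what is moved stays moved. The work goes in short steps, Python scripts to look and compute and a tool call to move; the robot and the scene stay as the last step left them, time stands still between calls to the robot, and variables do not carry over. Pictures are saved under pics/ and viewed, about 12 in all and at most 16, crops included, and the job is handed in when it is done.

Besides the shell and the picture viewer there is one more tool, called as name(argument=value, ...), one argument or row to a line, values as JSON. play_rows: Moves the arm, as the interface text tells. Its arguments: {"type":"object","properties":{"rows":{"type":"array"},"force":{"type":"number"}},"required":["rows"]}

```bash
mkdir -p pics; cat > h.py <<'E'
import numpy as np, cv2
from scipy.spatial.transform import Rotation as R
from workcell import *
def world(f,px):
    px=np.atleast_2d(px); r,c=px[:,0].astype(int),px[:,1].astype(int)
    z=f["range_z"][r,c]; K=np.array(f["camera_matrix"])
    p=np.c_[(px[:,1]-K[0,2])/K[0,0]*z,(px[:,0]-K[1,2])/K[1,1]*z,z]
    return R.from_quat(f["orientation"]).apply(p)+np.array(f["xyz"])
def cloud(f):
    rr,cc=np.mgrid[0:480,0:640]; return world(f,np.c_[rr.ravel(),cc.ravel()]).reshape(480,640,3)
def save(f,n): cv2.imwrite("pics/"+n,f["img"][:,:,::-1])
E
python3 - <<'E'
from h import *
print(observe())
for c in("scene","top"):
    f=grab_frame(c); save(f,c+"0.png"); print(c,f["xyz"],f["orientation"],f["camera_matrix"])
    for n in("double","bottle","onion","club","pad_double","board","stand"):
        for d in look_for(n,c)[:4]:
            print(n,np.round(d["pixel"]),round(d["confidence"],2),np.round(world(f,d["pixel"])[0]))
E
```

```text
{'time_s': 0.0, 'qpos': array([ 1.05902171e+00,  2.76581500e-01,  1.50613942e+00, -1.75761498e-05,
        1.36071551e+00, -1.21030109e-01]), 'joint_vel': array([ 0.00068809,  0.00093299,  0.00056904, -0.00095097, -0.00038149,
        0.0001523 ]), 'tau': array([-7.78615340e-04, -4.16770577e+01, -2.45801461e+01, -6.48999753e-05,
        1.08499537e-02,  1.78137901e-05]), 'tcp_pos': array([218.78708113, 531.21528516, 255.44487363]), 'ee_rot': array([ 0.13664912,  0.69385142, -0.13789192,  0.69345731]), 'force': array([-1.38751977,  0.15498372, -0.64853054]), 'ft_torque': array([-0.01260697,  0.01546486,  0.05765875]), 'grip_width': 85.50570191854281}
scene [1084.53246686   71.9482957   740.15871691] [ 0.66566906  0.67022605 -0.23406128 -0.22999361] [[462.94013661   0.         320.5818809 ]
 [  0.         462.94013661 244.26408577]
 [  0.           0.           1.        ]]
double [242. 383.] 0.77 [588. 173. 120.]
double [238. 463.] 0.71 [525. 337.  53.]
double [338. 482.] 0.61 [749. 320.  79.]
double [273. 190.] 0.4 [ 588. -181.   22.]
bottle [182. 399.] 0.62 [425. 219. 104.]
onion [2
[... 213 characters left out ...]
59  51.6903726  935.74543537] [ 0.70585337 -0.70475721  0.05112818 -0.0497413 ] [[514.94181536   0.         322.60207306]
 [  0.         514.94181536 237.58906649]
 [  0.           0.           1.        ]]
double [246. 245.] 0.77 [560. 172. 134.]
double [155. 166.] 0.76 [718. 314.  96.]
double [276. 155.] 0.72 [514. 322. 101.]
double [252. 262.] 0.58 [558. 154.  65.]
bottle [338. 226.] 0.69 [417. 202. 110.]
bottle [267. 457.] 0.29 [ 535. -186.   34.]
onion [287. 235.] 0.6 [495. 187. 126.]
club [194. 253.] 0.87 [641. 160. 139.]
pad_double [256. 259.] 0.97 [552. 158.  63.]
board [272. 248.] 0.59 [528. 183.  21.]
stand [320. 238.] 0.7 [442. 196.  30.]
stand [266. 457.] 0.56 [ 537. -188.   29.]
```

View pics/scene0.png

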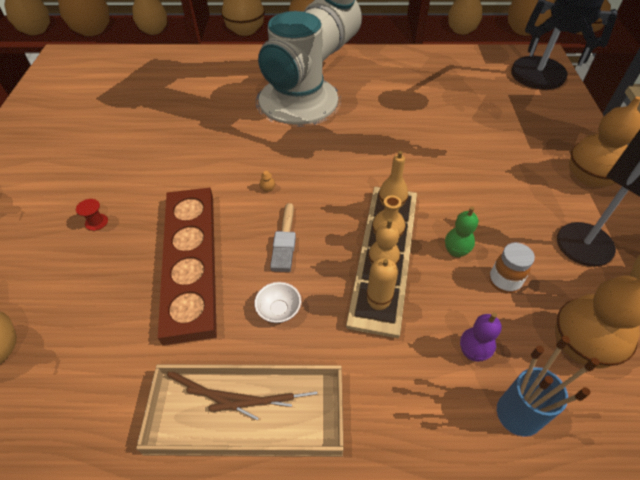

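View pics/top0.png

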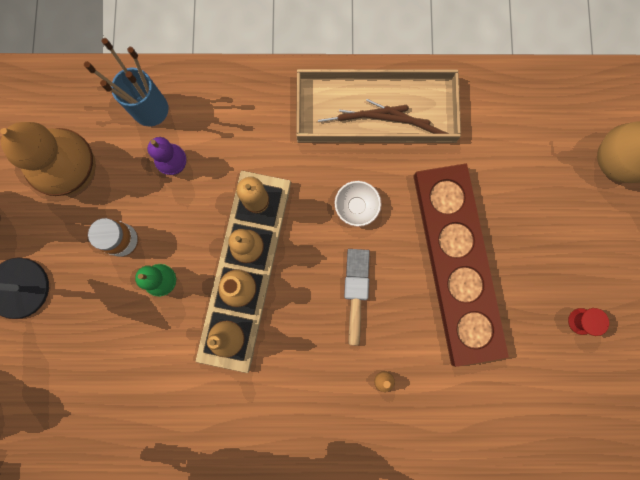

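The row from near to far is bottle, onion, double, club on the board at left (top view: 338,226 / 287,235 / 246,245 / 194,253). The empty stand is at right. The green (155,280) and purple (167,156) doubles are decoys, and so is the small gourd at (384,381). Next I fit precise centres.

```bash
python3 - <<'E'
from h import *
from scipy.optimize import least_squares
f=grab_frame("top"); g=grab_frame("scene"); C=cloud(f); D=cloud(g)
P=np.r_[C.reshape(-1,3),D.reshape(-1,3)]
print("table z",np.median(C[380:420,280:340,2]))
im=f["img"].astype(int)
# hollows
hsv=cv2.cvtColor(f["img"],cv2.COLOR_RGB2HSV)
H=[]
for r,c in((197,447),(240,456),(284,465),(330,475)):
    m=np.zeros((480,640),bool); m[r-18:r+19,c-18:c+19]=1
    m&=(im[...,1]>105)
    q=C[m]; n,l,st,ce=cv2.connectedComponentsWithStats(m.astype(np.uint8)); k=1+np.argmax(st[1:,4])
    pix=ce[k][::-1]; H.append(world(f,pix)[0]); print("hollow",pix.round(1),st[k],H[-1].round(1))
H=np.array(H); d=H[0]-H[3]; print("spacing",np.linalg.norm(np.diff(H[:,:2],axis=0),axis=1),"yaw",np.arctan2(d[1],d[0]))
# gourds: axis fit from slices
def fit(p,rad):
    r=least_squares(lambda x:np.hypot(p[:,0]-x[0],p[:,1]-x[1])-rad,p[:,:2].mean(0),loss="soft_l1",f_scale=2); return r.x,len(p),np.abs(r.fun).mean()
for n,xy,sl in(("bottle",(415,205),((24,34,29.5),(82,120,11.5))),("onion",(495,187),((22,34,31),(62,85,13),(90,95,16))),("double",(572,170),((22,34,28),(78,92,20))),("club",(650,155),((22,95,22.5),))):
    for a,b,rad in sl:
        for nm,Q in(("top",C.reshape(-1,3)),("scene",D.reshape(-1,3)),("both",P)):
            c=np.array(xy,float)
            for _ in range(4):
                m=(Q[:,2]>30+a)&(Q[:,2]<30+b)&(np.hypot(*(Q[:,:2]-c).T)<rad+10)
                if m.sum()<5: break
                c,N,e=fit(Q[m],rad)
            if m.sum()>=5: print(n,a,b,nm,c.round(1),N,e.round(1))
E
```

```text
table z 0.2863425766928458
hollow [196.9 446.8] [431 181  32  33 824] [ 662.8 -174.3   25.9]
hollow [240.1 455.9] [439 224  34  33 859] [ 584.  -187.9   26. ]
hollow [284.4 465.2] [449 268  33  34 884] [ 505.2 -201.4   26.1]
hollow [329.8 474.5] [458 313  34  35 919] [ 426.4 -215.3   23.9]
spacing [79.90622718 79.9750191  80.04883044] yaw 0.17170267861000477
bottle 24 34 top [412.6 212.1] 69 0.4
bottle 24 34 scene [412.5 213. ] 50 0.6
bottle 24 34 both [412.6 212.5] 119 0.6
bottle 82 120 top [412.8 212.4] 70 0.2
bottle 82 120 scene [412.1 212.9] 180 0.7
bottle 82 120 both [412.2 212.6] 250 0.6
onion 22 34 top [497.5 195.5] 70 0.4
onion 22 34 scene [497.2 196.3] 44 0.6
onion 22 34 both [497.5 195.8] 114 0.6
onion 62 85 top [497.3 195.6] 9 0.2
onion 62 85 scene [497.2 196.2] 115 0.6
onion 62 85 both [497.2 196.1] 124 0.6
onion 90 95 top [500.7 194.4] 146 4.6
onion 90 95 scene [497.4 196.6] 166 4.3
onion 90 95 both [498.6 195.5] 312 4.5
double 22 34 top [568.9 181.3] 65 0.4
double 22 34 scene [568.5 182.2] 46 0.6
double 22 34 both [568.7 181.7] 111 0.6
double 78 92 top [569.2 181.3] 39 0.2
double 78 92 scene [568.4 182.1] 119 0.6
double 78 92 both [568.5 181.9] 158 0.6
club 22 95 top [651.9 168. ] 267 0.3
club 22 95 scene [651.1 168.7] 636 0.5
club 22 95 both [651.2 168.6] 903 0.5
```

play_rows(
  rows=[
    [[0, 0, 0], [-7.46, 0, 0], 8.5],
    [[0, 0, 0], [-7.46, 0, 0], 8.5],
    [[0, 0, 0], [-7.47, 0, 0], 8.5],
    [[0, -4, 2.42], [0, 0, 0], 8.5],
    [[0, -4, 2.42], [0, 0, 0], 8.5],
    [[0, -4, 2.42], [0, 0, 0], 8.5],
    [[0, -4, 2.42], [0, 0, 0], 8.5],
    [[0, -4, 2.42], [0, 0, 0], 8.5],
  ],
  force=35,
)

```text
time_s: 1.9
tcp_pos: [340.7, 330.4, 256.5]
ee_rot: [0.0, 0.707, 0.0, 0.707]
force: [1.0, 0.7, 0.6]
grip_width: 84.8
```

play_rows(
  rows=[
    [[0, -4, 2.42], [0, 0, 0], 8.5],
    [[0, -4, 2.42], [0, 0, 0], 8.5],
    [[0, -3.9, 2.4], [0, 0, 0], 8.5],
    [[1, 0, 0], [0, 0, 0], 8.5],
    [[0, 0, 0], [0, 0, 0], 8.5],
    [[0, 0, 0], [0, 0, 0], 8.5],
  ],
)

```text
time_s: 2.65
tcp_pos: [411.8, 213.5, 246.3]
ee_rot: [-0.0, 0.707, 0.001, 0.707]
force: [0.6, 0.6, -0.2]
grip_width: 84.9
```

play_rows(
  rows=[
    [[2, 0, 0], [0, 0, 0], 8.5],
    [[2, 0, 0], [0, 0, 0], 8.5],
    [[2, 0, 0], [0, 0, 0], 8.5],
    [[2, 0, 0], [0, 0, 0], 8.5],
    [[2, 0, 0], [0, 0, 0], 8.5],
    [[1, 0, 0], [0, 0, 0], 8.5],
    [[0, 0, 0], [0, 0, 0], 8.5],
    [[0, 0, 0], [0, 0, 0], 5],
  ],
)

```text
time_s: 3.65
tcp_pos: [412.9, 213.2, 137.0]
ee_rot: [0.0, 0.707, 0.0, 0.708]
force: [-0.1, -0.6, 1.0]
grip_width: 69.4
```

play_rows(
  rows=[
    [[0, 0, 0], [0, 0, 0], 3.5],
    [[0, 0, 0], [0, 0, 0], 2.8],
    [[0, 0, 0], [0, 0, 0], 2.4],
    [[0, 0, 0], [0, 0, 0], 1.5],
    [[0, 0, 0], [0, 0, 0], 1.5],
    [[0, 0, 0], [0, 0, 0], 1.5],
    [[0, 0, 0], [0, 0, 0], 1.5],
    [[0, 0, 0], [0, 0, 0], 1.5],
  ],
)

```text
time_s: 4.65
tcp_pos: [412.7, 212.8, 136.6]
ee_rot: [0.0, 0.707, 0.0, 0.707]
force: [-0.8, -0.3, 5.3]
grip_width: 21.9
```

play_rows(
  rows=[
    [[-0.3, 0, 0], [0, 0, 0], 1.5],
    [[-0.8, 0, 0], [0, 0, 0], 1.5],
    [[-1.3, 0, 0], [0, 0, 0], 1.5],
    [[-1.5, 0, 0], [0, 0, 0], 1.5],
    [[-1.3, 0, 0], [0, 0, 0], 1.5],
    [[-0.8, 0, 0], [0, 0, 0], 1.5],
    [[0, -0.5, 0], [0, 0, 0], 1.5],
    [[0, -1.2, 0], [0, 0, 0], 1.5],
  ],
)

```text
time_s: 5.65
tcp_pos: [412.1, 195.2, 195.9]
ee_rot: [-0.0, 0.707, 0.0, 0.707]
force: [0.2, -0.2, -1.8]
grip_width: 22.2
```

play_rows(
  rows=[
    [[0, -2, 0], [0, 0, 0], 1.5],
    [[0, -3, 0], [0, 0, 0], 1.5],
    [[0, -3, 0.5], [0, 0, 0], 1.5],
    [[0, -3, 1.5], [0, 0, 0], 1.5],
    [[0, -3, 2.5], [0, 0, 0], 1.5],
    [[0, -3, 3], [0, 0, 0], 1.5],
    [[0, -3, 3], [0, 0, 0], 1.5],
    [[0, -3, 3], [0, 0, 0], 1.5],
  ],
)

```text
time_s: 6.65
tcp_pos: [547.5, -36.2, 195.5]
ee_rot: [0.0, 0.708, -0.0, 0.707]
force: [0.5, 0.7, -0.5]
grip_width: 21.7
```

play_rows(
  rows=[
    [[0, -3, 2.5], [0, 0, 0], 1.5],
    [[0, -3, 2.5], [0, 0, 0], 1.5],
    [[0, -3, 2.5], [0, 0, 0], 1.5],
    [[0, -2.5, 2], [0, 0, 0], 1.5],
    [[0, -1.6, 1.3], [0, 0, 0], 1.5],
    [[0, -0.83, 0.74], [0, 0, 0], 1.5],
    [[0, 0, 0], [0, 0, 0], 1.5],
    [[0, 0, 0], [0, 0, 0], 1.5],
  ],
)

```text
time_s: 7.65
tcp_pos: [662.0, -173.0, 196.1]
ee_rot: [0.0, 0.708, 0.0, 0.707]
force: [0.6, 0.4, -0.5]
grip_width: 22.0
```

play_rows(
  rows=[
    [[0.5, 0, 0], [0, 0, 0], 1.5],
    [[1.2, 0, 0], [0, 0, 0], 1.5],
    [[1.5, 0, 0], [0, 0, 0], 1.5],
    [[1.4, 0, 0], [0, 0, 0], 1.5],
    [[0.8, 0, 0], [0, 0, 0], 1.5],
    [[0.4, 0, 0], [0, 0, 0], 1.5],
    [[0, 0, 0], [0, 0, 0], 1.5],
    [[0, 0, 0], [0, 0, 0], 1.5],
  ],
)

```text
time_s: 8.65
tcp_pos: [663.2, -173.8, 138.9]
ee_rot: [-0.0, 0.707, -0.0, 0.707]
force: [-0.2, -0.3, -1.1]
grip_width: 22.0
```

play_rows(
  rows=[
    [[0.2, 0, 0], [0, 0, 0], 1.5],
    [[0.2, 0, 0], [0, 0, 0], 1.5],
    [[0.1, 0, 0], [0, 0, 0], 1.5],
    [[0.1, 0, 0], [0, 0, 0], 1.5],
    [[0, 0, 0], [0, 0, 0], 1.5],
  ],
)

```text
time_s: 9.28
tcp_pos: [662.8, -173.6, 132.2]
ee_rot: [0.0, 0.707, 0.0, 0.707]
force: [0.3, -0.3, -1.7]
grip_width: 22.1
```

```bash
python3 - <<'E'
from h import *
g=grab_frame("scene"); cv2.imwrite("pics/s1.png",cv2.resize(g["img"][200:360,120:280,::-1],None,fx=4,fy=4,interpolation=2)[:600])
D=cloud(g).reshape(-1,3)
m=(np.hypot(D[:,0]-663,D[:,1]+174)<40)&(D[:,2]>40)
q=D[m]; m=(q[:,2]>50)&(q[:,2]<62); q=q[m]
from scipy.optimize import least_squares
print(least_squares(lambda x:np.hypot(q[:,0]-x[0],q[:,1]-x[1])-29.5,[663,-174]).x)
E
```

```text
[ 662.25758269 -173.56153267]
```

View pics/s1.png

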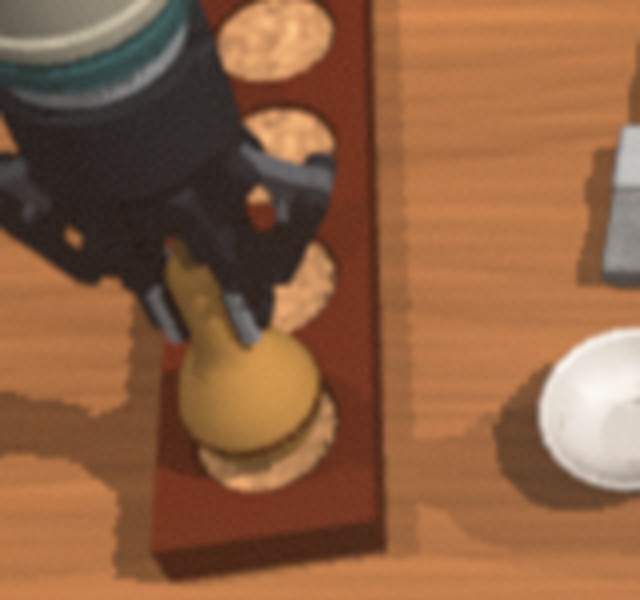

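The crop shows the bottle upright in the jaws, just above the far hollow (crop 265,430), with its belly centred on target. I'll lower it the last millimetres while watching the force.

play_rows(
  rows=[
    [[0.1, 0, 0], [0, 0, 0], 1.5],
    [[0.05, 0, 0], [0, 0, 0], 1.5],
    [[0, 0, 0], [0, 0, 0], 1.5],
  ],
)

```text
time_s: 9.7
tcp_pos: [662.8, -173.6, 130.8]
ee_rot: [0.0, 0.707, 0.0, 0.707]
force: [-0.2, -0.4, -1.2]
grip_width: 22.1
```

play_rows(
  rows=[
    [[0.05, 0, 0], [0, 0, 0], 1.5],
    [[0, 0, 0], [0, 0, 0], 1.5],
    [[0, 0, 0], [0, 0, 0], 1.5],
  ],
)

```text
time_s: 10.07
tcp_pos: [663.0, -173.6, 130.7]
ee_rot: [-0.0, 0.707, -0.0, 0.707]
force: [-0.7, -0.3, 2.6]
grip_width: 21.9
```

play_rows(
  rows=[
    [[0, 0, 0], [0, 0, 0], 2.4],
    [[0, 0, 0], [0, 0, 0], 2.7],
    [[0, 0, 0], [0, 0, 0], 3.5],
    [[0, 0, 0], [0, 0, 0], 5],
    [[0, 0, 0], [0, 0, 0], 6],
    [[-0.5, 0, 0], [0, 0, 0], 6],
    [[-1.5, 0, 0], [0, 0, 0], 6],
    [[-2, 0, 0], [0, 0, 0], 6],
  ],
)

```text
time_s: 11.08
tcp_pos: [662.8, -173.6, 171.4]
ee_rot: [0.0, 0.707, 0.0, 0.707]
force: [0.6, -0.8, 0.1]
grip_width: 59.7
```

play_rows(
  rows=[
    [[-3, 0, 0], [0, 0, 0], 7],
    [[-3, 0, 0], [0, 0, 0], 8.5],
    [[0, 4, -1.7], [0, 0, 0], 8.5],
    [[0, 5, -2.2], [0, 0, 0], 8.5],
    [[0, 5, -2.2], [0, 0, 0], 8.5],
    [[0, 5, -2.2], [0, 0, 0], 8.5],
    [[0, 5, -2.2], [0, 0, 0], 8.5],
    [[0, 5, -2.2], [0, 0, 0], 8.5],
  ],
)

```text
time_s: 12.08
tcp_pos: [535.4, 117.9, 231.8]
ee_rot: [0.0, 0.706, 0.0, 0.708]
force: [0.5, 1.0, 0.3]
grip_width: 85.0
```

play_rows(
  rows=[
    [[0, 4, -2], [0, 0, 0], 8.5],
    [[0, 3, -1.3], [0, 0, 0], 8.5],
    [[0, 0.96, -0.55], [0, 0, 0], 8.5],
    [[2, 0, 0], [0, 0, 0], 8.5],
    [[2.5, 0, 0], [0, 0, 0], 8.5],
    [[2.5, 0, 0], [0, 0, 0], 8.5],
    [[2, 0, 0], [0, 0, 0], 8.5],
    [[0, 0, 0], [0, 0, 0], 8.5],
  ],
)

```text
time_s: 13.08
tcp_pos: [497.0, 195.0, 139.5]
ee_rot: [-0.0, 0.708, -0.001, 0.706]
force: [0.2, -0.3, 0.1]
grip_width: 85.3
```

play_rows(
  rows=[
    [[2, 0, 0], [0, 0, 0], 8.5],
    [[0.93, 0, 0], [0, 0, 0], 8.5],
    [[0, 0, 0], [0, 0, 0], 6],
    [[0, 0, 0], [0, 0, 0], 4],
    [[0, 0, 0], [0, 0, 0], 3],
    [[0, 0, 0], [0, 0, 0], 2.6],
    [[0, 0, 0], [0, 0, 0], 1.8],
    [[0, 0, 0], [0, 0, 0], 1.8],
  ],
)

```text
time_s: 14.08
tcp_pos: [497.9, 196.2, 111.9]
ee_rot: [0.0, 0.706, 0.0, 0.708]
force: [0.0, 0.4, 6.0]
grip_width: 30.0
```

play_rows(
  rows=[
    [[0, 0, 0], [0, 0, 0], 1.8],
    [[0, 0, 0], [0, 0, 0], 1.8],
    [[0, 0, 0], [0, 0, 0], 1.8],
  ],
)

```text
time_s: 14.45
tcp_pos: [497.9, 196.2, 111.9]
ee_rot: [0.0, 0.706, 0.0, 0.708]
force: [-0.4, 0.1, 5.3]
grip_width: 30.4
```

```bash
python3 - <<'E'
from h import *
g=grab_frame("scene"); a=cv2.resize(g["img"][150:290,320:460,::-1],(560,560),interpolation=2)
cv2.imwrite("pics/s2.png",a)
E
```

```text
(no output)
```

View pics/s2.png

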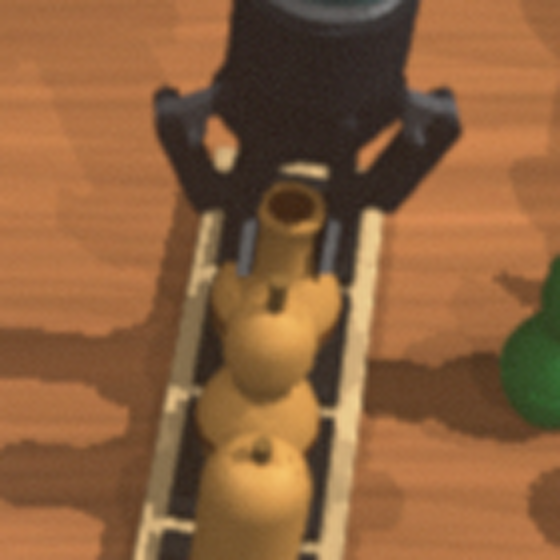

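The crop shows the onion upright with both pads astride its neck, at crop (245,250) and (330,250). The pads' upper ends are against the lip flare, which explains the 30 mm reading. I'll lift slowly and check.

play_rows(
  rows=[
    [[-0.2, 0, 0], [0, 0, 0], 1.8],
    [[-0.3, 0, 0], [0, 0, 0], 1.8],
    [[-0.5, 0, 0], [0, 0, 0], 1.8],
    [[-0.5, 0, 0], [0, 0, 0], 1.8],
    [[0, 0, 0], [0, 0, 0], 1.8],
  ],
)

```text
time_s: 15.12
tcp_pos: [497.7, 196.1, 126.6]
ee_rot: [0.0, 0.707, 0.0, 0.708]
force: [0.8, -0.4, -1.4]
grip_width: 30.2
```

```bash
python3 - <<'E'
from h import *
g=grab_frame("scene"); a=cv2.resize(g["img"][150:290,320:460,::-1],(560,560),interpolation=2)
cv2.imwrite("pics/s3.png",a)
E
```

```text
(no output)
```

View pics/s3.png

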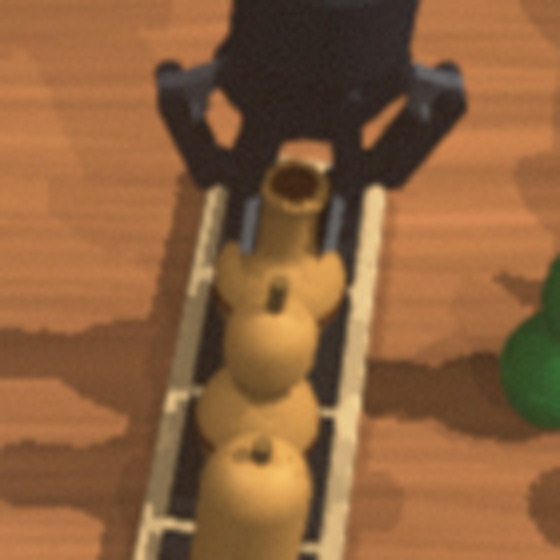

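The onion rose with the gripper (lip now at crop 297,185). I'll carry it on.

play_rows(
  rows=[
    [[-1, 0, 0], [0, 0, 0], 1.8],
    [[-1.5, 0, 0], [0, 0, 0], 1.8],
    [[-1.5, 0, 0], [0, 0, 0], 1.8],
    [[-1, -0.5, 0], [0, 0, 0], 1.8],
    [[0, -1.3, 0], [0, 0, 0], 1.8],
    [[0, -2.2, 0], [0, 0, 0], 1.8],
    [[0, -3, 0], [0, 0, 0], 1.8],
    [[0, -3, 0], [0, 0, 0], 1.8],
  ],
)

```text
time_s: 16.18
tcp_pos: [496.7, 94.3, 175.5]
ee_rot: [-0.0, 0.708, -0.0, 0.707]
force: [-0.0, 0.1, -1.0]
grip_width: 29.9
```

play_rows(
  rows=[
    [[0, -3.5, 1], [0, 0, 0], 1.8],
    [[0, -3.5, 1], [0, 0, 0], 1.8],
    [[0, -3.5, 1], [0, 0, 0], 1.8],
    [[0, -3.5, 1], [0, 0, 0], 1.8],
    [[0, -3.5, 1], [0, 0, 0], 1.8],
    [[0, -3.5, 1], [0, 0, 0], 1.8],
    [[0, -3, 1], [0, 0, 0], 1.8],
    [[0, -2, 1], [0, 0, 0], 1.8],
  ],
)

```text
time_s: 17.18
tcp_pos: [576.9, -166.0, 175.4]
ee_rot: [0.001, 0.708, -0.0, 0.707]
force: [0.7, 0.8, -0.3]
grip_width: 30.1
```

play_rows(
  rows=[
    [[0, -1.5, 0.5], [0, 0, 0], 1.8],
    [[0, -0.81, 0.16], [0, 0, 0], 1.8],
    [[0.3, 0, 0], [0, 0, 0], 1.8],
    [[1, 0, 0], [0, 0, 0], 1.8],
    [[1.6, 0, 0], [0, 0, 0], 1.8],
    [[1.6, 0, 0], [0, 0, 0], 1.8],
    [[1, 0, 0], [0, 0, 0], 1.8],
    [[0.5, 0, 0], [0, 0, 0], 1.8],
  ],
)

```text
time_s: 18.18
tcp_pos: [583.6, -186.9, 114.8]
ee_rot: [0.0, 0.708, 0.0, 0.707]
force: [-0.0, 0.1, -0.8]
grip_width: 29.9
```

```bash
python3 - <<'E'
from h import *
print(observe()["tcp_pos"],observe()["force"])
g=grab_frame("scene"); cv2.imwrite("pics/s4.png",cv2.resize(g["img"][180:340,120:280,::-1],(600,600),interpolation=2))
E
```

```text
[ 583.57949039 -186.88794173  114.82250523] [-0.04822265  0.12443032 -0.83663314]
```

View pics/s4.png

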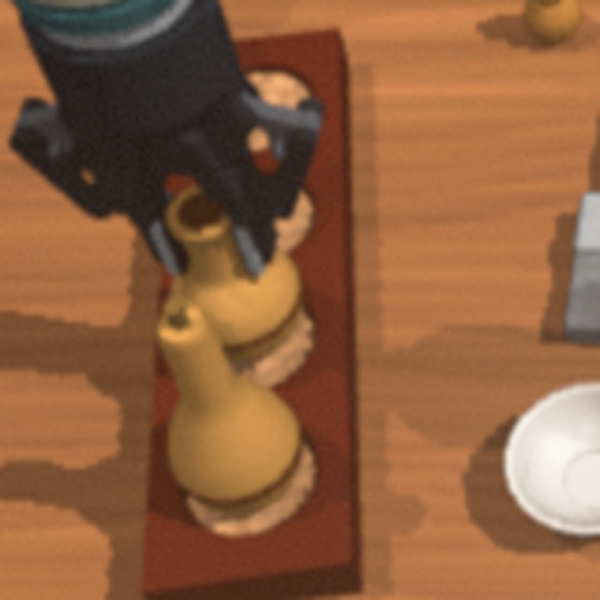

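The bottle stands upright in the far hollow, and the onion hangs over the second one, about 10 mm up. Lowering.

play_rows(
  rows=[
    [[0.4, 0, 0], [0, 0, 0], 1.8],
    [[0.3, 0, 0], [0, 0, 0], 1.8],
    [[0.2, 0, 0], [0, 0, 0], 1.8],
    [[0.1, 0, 0], [0, 0, 0], 1.8],
    [[0, 0, 0], [0, 0, 0], 1.8],
  ],
)

```text
time_s: 18.85
tcp_pos: [584.0, -187.2, 106.1]
ee_rot: [0.0, 0.707, -0.0, 0.707]
force: [0.3, 0.4, -0.3]
grip_width: 29.8
```

play_rows(
  rows=[
    [[0.05, 0, 0], [0, 0, 0], 1.8],
    [[0, 0, 0], [0, 0, 0], 1.8],
    [[0, 0, 0], [0, 0, 0], 1.8],
  ],
)

```text
time_s: 19.23
tcp_pos: [584.2, -187.2, 105.9]
ee_rot: [-0.0, 0.707, -0.0, 0.707]
force: [0.7, 0.2, 3.5]
grip_width: 30.1
```

play_rows(
  rows=[
    [[0.05, 0, 0], [0, 0, 0], 1.8],
    [[0, 0, 0], [0, 0, 0], 1.8],
    [[0, 0, 0], [0, 0, 0], 1.8],
  ],
)

```text
time_s: 19.6
tcp_pos: [584.4, -187.2, 105.9]
ee_rot: [-0.0, 0.707, -0.0, 0.708]
force: [-1.8, 1.2, 6.3]
grip_width: 29.7
```

play_rows(
  rows=[
    [[0, 0, 0], [0, 0, 0], 3.2],
    [[0, 0, 0], [0, 0, 0], 3.6],
    [[0, 0, 0], [0, 0, 0], 4.5],
    [[0, 0, 0], [0, 0, 0], 6],
    [[0, 0, 0], [0, 0, 0], 7],
    [[-0.5, 0, 0], [0, 0, 0], 7],
    [[-1.5, 0, 0], [0, 0, 0], 7],
    [[-3, 0, 0], [0, 0, 0], 7],
  ],
)

```text
time_s: 20.6
tcp_pos: [583.4, -186.9, 155.3]
ee_rot: [0.0, 0.708, 0.0, 0.706]
force: [0.9, -0.4, 0.2]
grip_width: 70.1
```

play_rows(
  rows=[
    [[-4, 0, 0], [0, 0, 0], 8.5],
    [[-4, 0, 0], [0, 0, 0], 8.5],
    [[0, 5, -0.2], [0, 0, 0], 8.5],
    [[0, 6, -0.2], [0, 0, 0], 8.5],
    [[0, 6, -0.2], [0, 0, 0], 8.5],
    [[0, 6, -0.2], [0, 0, 0], 8.5],
    [[0, 6, -0.2], [0, 0, 0], 8.5],
    [[0, 5, -0.2], [0, 0, 0], 8.5],
  ],
)

```text
time_s: 21.6
tcp_pos: [571.8, 155.2, 236.6]
ee_rot: [-0.0, 0.706, 0.001, 0.708]
force: [1.1, -0.8, 0.2]
grip_width: 85.2
```

play_rows(
  rows=[
    [[0, 2, -0.34], [0, 0, 0], 8.5],
    [[0, 0.89, 0], [0, 0, 0], 8.5],
    [[2, 0, 0], [0, 0, 0], 8.5],
    [[2.5, 0, 0], [0, 0, 0], 8.5],
    [[2.5, 0, 0], [0, 0, 0], 8.5],
    [[2.4, 0, 0], [0, 0, 0], 8.5],
    [[1.4, 0, 0], [0, 0, 0], 8.5],
    [[0.6, 0, 0], [0, 0, 0], 8.5],
  ],
)

```text
time_s: 22.6
tcp_pos: [568.7, 180.8, 120.5]
ee_rot: [0.0, 0.707, -0.001, 0.707]
force: [0.3, 0.6, -0.2]
grip_width: 84.9
```

play_rows(
  rows=[
    [[0, 0, 0], [0, 0, 0], 7],
    [[0, 0, 0], [0, 0, 0], 5.5],
    [[0, 0, 0], [0, 0, 0], 4.6],
    [[0, 0, 0], [0, 0, 0], 4.2],
    [[0, 0, 0], [0, 0, 0], 3.8],
    [[0, 0, 0], [0, 0, 0], 3],
    [[0, 0, 0], [0, 0, 0], 3],
    [[0, 0, 0], [0, 0, 0], 3],
  ],
)

```text
time_s: 23.6
tcp_pos: [568.9, 181.9, 121.6]
ee_rot: [0.0, 0.707, 0.0, 0.707]
force: [-0.7, 0.8, 4.0]
grip_width: 38.6
```

play_rows(
  rows=[
    [[0, 0, 0], [0, 0, 0], 3],
    [[0, 0, 0], [0, 0, 0], 3],
    [[-0.2, 0, 0], [0, 0, 0], 3],
    [[-0.4, 0, 0], [0, 0, 0], 3],
    [[-0.7, 0, 0], [0, 0, 0], 3],
    [[-0.7, 0, 0], [0, 0, 0], 3],
    [[0, 0, 0], [0, 0, 0], 3],
  ],
)

```text
time_s: 24.48
tcp_pos: [569.1, 181.9, 141.9]
ee_rot: [0.0, 0.706, 0.0, 0.708]
force: [0.3, -0.0, -0.7]
grip_width: 38.3
```

```bash
python3 - <<'E'
from h import *
g=grab_frame("scene"); cv2.imwrite("pics/s5.png",np.hstack([cv2.resize(g["img"][a:a+140,b:b+140,::-1],(400,400),interpolation=2) for a,b in((170,310),(200,120))]))
E
```

```text
(no output)
```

View pics/s5.png

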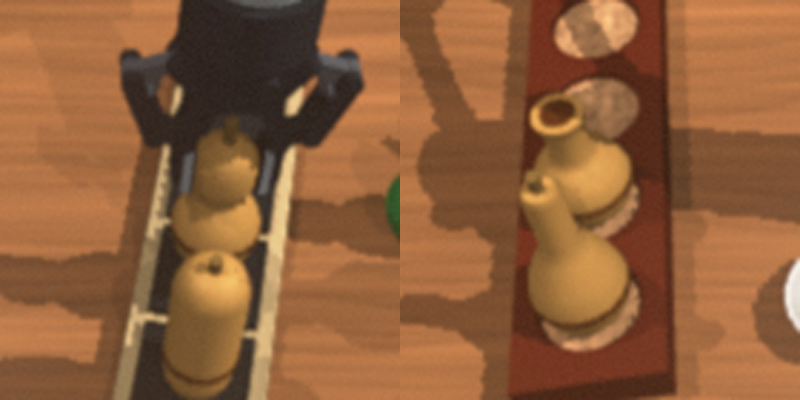

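The double is held and lifted, and the bottle and onion stand in the two far hollows. Now carrying the double to the third hollow.

play_rows(
  rows=[
    [[-1, 0, 0], [0, 0, 0], 3],
    [[-1.5, 0, 0], [0, 0, 0], 3],
    [[-1.2, 0, 0], [0, 0, 0], 3],
    [[-0.8, -0.5, 0], [0, 0, 0], 3],
    [[0, -1.3, 0], [0, 0, 0], 3],
    [[0, -2.2, 0], [0, 0, 0], 3],
    [[0, -3, 0], [0, 0, 0], 3],
    [[0, -3, -0.34], [0, 0, 0], 3],
  ],
)

```text
time_s: 25.52
tcp_pos: [564.7, 79.4, 185.3]
ee_rot: [-0.0, 0.708, -0.0, 0.707]
force: [0.2, -0.1, -1.1]
grip_width: 38.5
```

play_rows(
  rows=[
    [[0, -3.5, -0.8], [0, 0, 0], 3],
    [[0, -3.5, -0.8], [0, 0, 0], 3],
    [[0, -3.5, -0.8], [0, 0, 0], 3],
    [[0, -3.5, -0.8], [0, 0, 0], 3],
    [[0, -3.5, -0.8], [0, 0, 0], 3],
    [[0, -3.5, -0.8], [0, 0, 0], 3],
    [[0, -3, -0.7], [0, 0, 0], 3],
    [[0, -2, -0.3], [0, 0, 0], 3],
  ],
)

```text
time_s: 26.52
tcp_pos: [505.7, -180.4, 185.5]
ee_rot: [0.001, 0.708, -0.001, 0.707]
force: [0.7, -0.1, -0.5]
grip_width: 38.5
```

play_rows(
  rows=[
    [[0, -1.5, -0.2], [0, 0, 0], 3],
    [[0, -0.74, 0], [0, 0, 0], 3],
    [[0.3, 0, 0], [0, 0, 0], 3],
    [[1, 0, 0], [0, 0, 0], 3],
    [[1.6, 0, 0], [0, 0, 0], 3],
    [[1.6, 0, 0], [0, 0, 0], 3],
    [[1, 0, 0], [0, 0, 0], 3],
    [[0.5, 0, 0], [0, 0, 0], 3],
  ],
)

```text
time_s: 27.52
tcp_pos: [504.9, -200.0, 125.1]
ee_rot: [0.0, 0.707, 0.001, 0.707]
force: [-0.5, -0.4, 0.0]
grip_width: 38.7
```

play_rows(
  rows=[
    [[0.4, 0, 0], [0, 0, 0], 3],
    [[0.3, 0, 0], [0, 0, 0], 3],
    [[0.2, 0, 0], [0, 0, 0], 3],
    [[0.1, 0, 0], [0, 0, 0], 3],
    [[0, 0, 0], [0, 0, 0], 3],
  ],
)

```text
time_s: 28.15
tcp_pos: [505.2, -200.7, 116.0]
ee_rot: [0.0, 0.707, -0.0, 0.707]
force: [0.0, 0.5, -0.4]
grip_width: 38.7
```

play_rows(
  rows=[
    [[0.05, 0, 0], [0, 0, 0], 3],
    [[0, 0, 0], [0, 0, 0], 3],
    [[0, 0, 0], [0, 0, 0], 3],
  ],
)

```text
time_s: 28.52
tcp_pos: [505.2, -200.7, 115.6]
ee_rot: [-0.0, 0.707, -0.0, 0.707]
force: [-0.4, 0.5, 0.0]
grip_width: 38.5
```

play_rows(
  rows=[
    [[0.05, 0, 0], [0, 0, 0], 3],
    [[0, 0, 0], [0, 0, 0], 3],
    [[0, 0, 0], [0, 0, 0], 3],
  ],
)

```text
time_s: 28.9
tcp_pos: [505.4, -200.7, 115.5]
ee_rot: [-0.0, 0.707, -0.0, 0.707]
force: [-0.8, 1.5, 4.6]
grip_width: 38.9
```

play_rows(
  rows=[
    [[0, 0, 0], [0, 0, 0], 4.1],
    [[0, 0, 0], [0, 0, 0], 4.5],
    [[0, 0, 0], [0, 0, 0], 5.5],
    [[0, 0, 0], [0, 0, 0], 7],
    [[0, 0, 0], [0, 0, 0], 7.5],
    [[-0.5, 0, 0], [0, 0, 0], 7.5],
    [[-1.5, 0, 0], [0, 0, 0], 7.5],
    [[-3, 0, 0], [0, 0, 0], 7.5],
  ],
)

```text
time_s: 29.9
tcp_pos: [504.6, -200.4, 165.5]
ee_rot: [0.0, 0.708, 0.0, 0.707]
force: [-0.4, -0.4, -0.4]
grip_width: 74.9
```

play_rows(
  rows=[
    [[-4, 0, 0], [0, 0, 0], 8.5],
    [[-3, 0, 0], [0, 0, 0], 8.5],
    [[0, 4, 1.6], [0, 0, 0], 8.5],
    [[0, 5.5, 2.2], [0, 0, 0], 8.5],
    [[0, 5.5, 2.2], [0, 0, 0], 8.5],
    [[0, 5.5, 2.2], [0, 0, 0], 8.5],
    [[0, 5.5, 2.2], [0, 0, 0], 8.5],
    [[0, 5.5, 2.2], [0, 0, 0], 8.5],
  ],
)

```text
time_s: 30.9
tcp_pos: [631.9, 116.2, 236.5]
ee_rot: [-0.0, 0.706, 0.0, 0.708]
force: [1.8, -0.7, 0.5]
grip_width: 85.2
```

play_rows(
  rows=[
    [[0, 3.5, 1.4], [0, 0, 0], 8.5],
    [[0, 1.91, 0.62], [0, 0, 0], 8.5],
    [[2, 0, 0], [0, 0, 0], 8.5],
    [[2.5, 0, 0], [0, 0, 0], 8.5],
    [[2.5, 0, 0], [0, 0, 0], 8.5],
    [[2.4, 0, 0], [0, 0, 0], 8.5],
    [[1.4, 0, 0], [0, 0, 0], 8.5],
    [[0.6, 0, 0], [0, 0, 0], 8.5],
  ],
)

```text
time_s: 31.9
tcp_pos: [651.2, 167.9, 120.8]
ee_rot: [0.0, 0.707, -0.0, 0.707]
force: [0.3, -0.7, 0.3]
grip_width: 84.9
```

play_rows(
  rows=[
    [[0, 0, 0], [0, 0, 0], 7],
    [[0, 0, 0], [0, 0, 0], 5.8],
    [[0, 0, 0], [0, 0, 0], 5],
    [[0, 0, 0], [0, 0, 0], 4.7],
    [[0, 0, 0], [0, 0, 0], 4.4],
    [[0, 0, 0], [0, 0, 0], 3.5],
    [[0, 0, 0], [0, 0, 0], 3.5],
    [[0, 0, 0], [0, 0, 0], 3.5],
  ],
)

```text
time_s: 32.9
tcp_pos: [651.6, 168.6, 121.7]
ee_rot: [0.0, 0.707, 0.0, 0.707]
force: [-0.5, 0.4, 5.5]
grip_width: 44.2
```

play_rows(
  rows=[
    [[0, 0, 0], [0, 0, 0], 3.5],
    [[0, 0, 0], [0, 0, 0], 3.5],
    [[-0.2, 0, 0], [0, 0, 0], 3.5],
    [[-0.4, 0, 0], [0, 0, 0], 3.5],
    [[-0.7, 0, 0], [0, 0, 0], 3.5],
    [[-0.7, 0, 0], [0, 0, 0], 3.5],
    [[0, 0, 0], [0, 0, 0], 3.5],
  ],
)

```text
time_s: 33.78
tcp_pos: [651.9, 168.6, 142.0]
ee_rot: [0.0, 0.706, 0.0, 0.708]
force: [0.1, 0.9, -0.8]
grip_width: 44.5
```

```bash
python3 - <<'E'
from h import *
g=grab_frame("scene"); cv2.imwrite("pics/s6.png",np.hstack([cv2.resize(g["img"][a:a+140,b:b+140,::-1],(400,400),interpolation=2) for a,b in((190,310),(200,120))]))
E
```

```text
(no output)
```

View pics/s6.png

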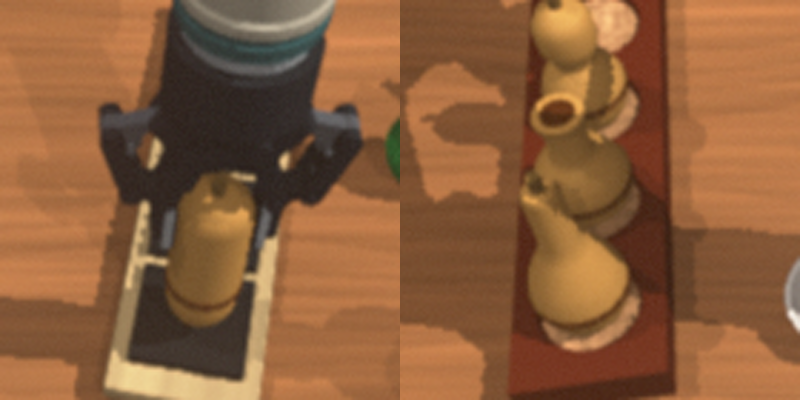

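The club is held and lifted. The bottle, onion and double stand upright in hollows 4, 3 and 2. Carrying the club to the nearest hollow.

play_rows(
  rows=[
    [[-1, 0, 0], [0, 0, 0], 3.5],
    [[-1.5, 0, 0], [0, 0, 0], 3.5],
    [[-1.2, 0, 0], [0, 0, 0], 3.5],
    [[-0.8, -0.5, 0], [0, 0, 0], 3.5],
    [[0, -1.3, -0.4], [0, 0, 0], 3.5],
    [[0, -2.2, -1], [0, 0, 0], 3.5],
    [[0, -3, -2], [0, 0, 0], 3.5],
    [[0, -3, -2.6], [0, 0, 0], 3.5],
  ],
)

```text
time_s: 34.83
tcp_pos: [589.7, 66.1, 185.2]
ee_rot: [-0.0, 0.708, -0.0, 0.707]
force: [0.1, -0.3, -0.8]
grip_width: 44.1
```

play_rows(
  rows=[
    [[0, -3, -3], [0, 0, 0], 3.5],
    [[0, -3, -3], [0, 0, 0], 3.5],
    [[0, -3, -3], [0, 0, 0], 3.5],
    [[0, -3, -3], [0, 0, 0], 3.5],
    [[0, -3, -2], [0, 0, 0], 3.5],
    [[0, -3, -1.5], [0, 0, 0], 3.5],
    [[0, -3, -0.7], [0, 0, 0], 3.5],
    [[0, -3, -0.32], [0, 0, 0], 3.5],
  ],
)

```text
time_s: 35.83
tcp_pos: [423.6, -172.7, 185.6]
ee_rot: [0.001, 0.708, -0.0, 0.707]
force: [0.5, 0.7, -1.5]
grip_width: 44.2
```

play_rows(
  rows=[
    [[0, -1.8, 0], [0, 0, 0], 3.5],
    [[0, -1.5, 0], [0, 0, 0], 3.5],
    [[0, -0.99, 0], [0, 0, 0], 3.5],
    [[0, 0, 0], [0, 0, 0], 3.5],
    [[0.4, 0, 0], [0, 0, 0], 3.5],
    [[1.2, 0, 0], [0, 0, 0], 3.5],
    [[1.2, 0, 0], [0, 0, 0], 3.5],
    [[0.2, 0, 0], [0, 0, 0], 3.5],
  ],
)

```text
time_s: 36.83
tcp_pos: [425.3, -213.6, 154.5]
ee_rot: [0.001, 0.708, 0.001, 0.706]
force: [0.2, -0.7, -0.2]
grip_width: 44.1
```

play_rows(
  rows=[
    [[1, 0, 0], [0, 0, 0], 3.5],
    [[1.2, 0, 0], [0, 0, 0], 3.5],
    [[0.8, 0, 0], [0, 0, 0], 3.5],
    [[0.5, 0, 0], [0, 0, 0], 3.5],
    [[0.3, 0, 0], [0, 0, 0], 3.5],
    [[0.15, 0, 0], [0, 0, 0], 3.5],
    [[0.05, 0, 0], [0, 0, 0], 3.5],
    [[0, 0, 0], [0, 0, 0], 3.5],
  ],
)

```text
time_s: 37.83
tcp_pos: [426.3, -214.5, 116.2]
ee_rot: [-0.0, 0.707, -0.0, 0.707]
force: [1.3, 0.3, -0.3]
grip_width: 44.0
```

play_rows(
  rows=[
    [[0.05, 0, 0], [0, 0, 0], 3.5],
    [[0, 0, 0], [0, 0, 0], 3.5],
    [[0, 0, 0], [0, 0, 0], 3.5],
  ],
)

```text
time_s: 38.2
tcp_pos: [426.3, -214.5, 115.7]
ee_rot: [-0.0, 0.707, -0.0, 0.707]
force: [-0.6, 0.1, -0.2]
grip_width: 44.1
```

play_rows(
  rows=[
    [[0.05, 0, 0], [0, 0, 0], 3.5],
    [[0, 0, 0], [0, 0, 0], 3.5],
    [[0, 0, 0], [0, 0, 0], 3.5],
  ],
)

```text
time_s: 38.58
tcp_pos: [426.4, -214.5, 115.7]
ee_rot: [-0.0, 0.707, -0.0, 0.707]
force: [-0.3, 0.5, 4.9]
grip_width: 44.4
```

Contact felt. Releasing and retreating upward.

play_rows(
  rows=[
    [[0, 0, 0], [0, 0, 0], 4.6],
    [[0, 0, 0], [0, 0, 0], 5],
    [[0, 0, 0], [0, 0, 0], 6],
    [[0, 0, 0], [0, 0, 0], 7.5],
    [[0, 0, 0], [0, 0, 0], 8],
    [[-0.5, 0, 0], [0, 0, 0], 8],
    [[-1.5, 0, 0], [0, 0, 0], 8],
    [[-3, 0, 0], [0, 0, 0], 8],
  ],
)

```text
time_s: 39.58
tcp_pos: [425.4, -213.9, 164.8]
ee_rot: [0.001, 0.708, 0.001, 0.706]
force: [0.8, -0.4, -0.1]
grip_width: 80.3
```

play_rows(
  rows=[
    [[-4, 0, 0], [0, 0, 0], 8],
    [[-3, 0, 0], [0, 0, 0], 8],
    [[0, 4, 0], [0, 0, 0], 8],
    [[0, 5, 0], [0, 0, 0], 8],
    [[0, 5, 0], [0, 0, 0], 8],
    [[0, 4, 0], [0, 0, 0], 8],
    [[0, 0, 0], [0, 0, 0], 8],
    [[0, 0, 0], [0, 0, 0], 8],
  ],
)

```text
time_s: 40.58
tcp_pos: [426.3, -34.8, 235.3]
ee_rot: [-0.001, 0.707, -0.0, 0.707]
force: [-0.7, 1.1, -1.2]
grip_width: 80.1
```

```bash
python3 - <<'E'
from h import *
from scipy.optimize import least_squares
g=grab_frame("scene"); t=grab_frame("top")
cv2.imwrite("pics/s7.png",np.hstack([cv2.resize(f["img"][a:a+220,b:b+160,::-1],(400,550),interpolation=2) for f,a,b in((g,150,110),(t,150,390))]))
D=np.r_[cloud(g).reshape(-1,3),cloud(t).reshape(-1,3)]
for n,c,sl in(("bottle",(662.8,-173.6),((24,34,29.5),(82,120,11.5))),("onion",(584,-187.1),((22,34,31),(62,85,13))),("double",(505.2,-200.6),((22,34,28),(78,92,20))),("club",(426.2,-214.4),((22,50,22.5),(60,95,22.5)))):
    for a,b,r in sl:
        q=D[(D[:,2]>24+a)&(D[:,2]<24+b)&(np.hypot(*(D[:,:2]-c).T)<r+8)]
        print(n,a,least_squares(lambda x:np.hypot(q[:,0]-x[0],q[:,1]-x[1])-r,c,loss="soft_l1").x.round(1),len(q))
    q=D[np.hypot(*(D[:,:2]-c).T)<20]; print(" top z",q[:,2].max().round(1))
E
```

```text
bottle 24 [ 663.  -173.8] 223
bottle 82 [ 663.1 -174. ] 337
 top z 165.8
onion 22 [ 583.6 -187.3] 199
onion 62 [ 583.3 -187.4] 170
 top z 123.8
double 22 [ 505.8 -200.9] 165
double 78 [ 505.4 -201.2] 189
 top z 153.3
club 22 [ 426.2 -214.7] 112
club 60 [ 426.1 -214.7] 310
 top z 146.4
```

View pics/s7.png

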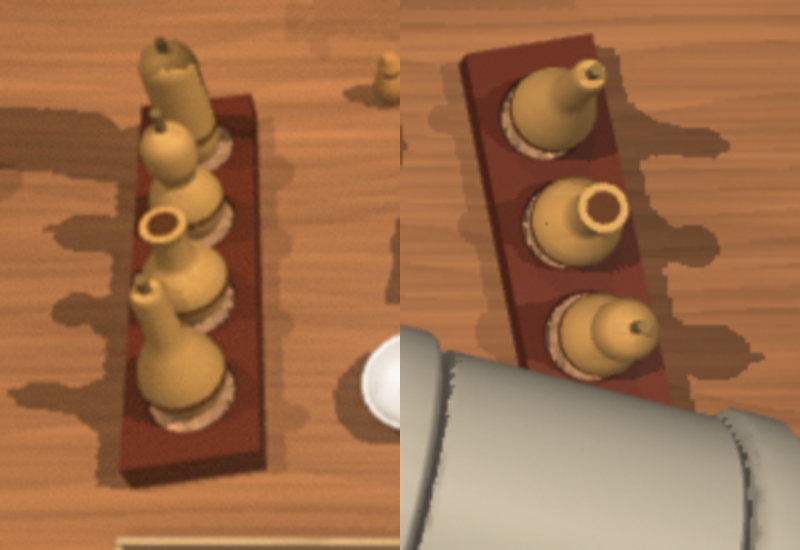

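The pictures show all four upright and centred in their hollows. From far to near they are bottle, onion, double, club. The gripper is clear.

```bash
python3 -c "
from workcell import *
print(close_job())"
```

```text
the job is handed in; nothing more can be done
None
```

All four gourds are on the display stand in reverse order: bottle in the farthest hollow, then onion, double, and club nearest. I handed the job in at about 41 s of the 112 s allowed.

**Final position:** in the last check, each gourd's fitted centre was within 1 mm of its hollow. The fits at two heights on each gourd agreed to within 0.5 mm, so all four stand upright.

**Setting down:** I lowered each gourd in 0.5 mm steps until the wrist force rose by about 4 to 5 N, then opened the jaws. The gripper is open and clear of everything.

**Two readings that were off:**
- The onion gripped at 30 mm instead of its 26 mm neck, because the upper ends of the pads rested against the flare under its lip. It held without slipping.
- The highest depth point on each gourd read about 0.5 to 5 mm above its nominal height. I put this down to noise at the edges of the depth image.

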